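Isolate the pump, then snap the vent coupler onto the tilted nipple and hold it down

TASK

Vent the vacuum trap: first flip the red T-handle of the grey pump isolator from its on side (green dot) over to its off side (red dot), before anything presses the blue collar on the vent nipple. Then pick up the steel-and-black coupler, press it squarely onto the tilted brass nipple until it snaps on and pushes the blue spring collar all the way down. Finish while the fingers are still holding the coupler pressed down against the spring, with the timer, beaker and bottle left where they stand.

Things in the scene. Friction and masses are not known exactly. Their poses are not given: they have to be found in the camera images.
- isolator: Pump isolator fixed to the bench: grey box 96 x 70 x 44 mm (x, y, z) on a dark foot plate 116 x 90 mm; origin at the centre of its underside, z up. Its +x side (red dot) is off, its -x side (green dot, roughly towards the robot) is on. The handle's hinge lies along its y axis, 53 mm above the origin. It may stand left or right of the nipple block, yaw within 0.35 rad.
- iso_lever (a joint): Angle of the isolator's handle about its hinge (rad): 0 = on, leaning 0.6 rad (34 deg) to the box's -x side; 0.6 = upright; 1.2 = off, leaning 0.6 rad to the +x side. Gravity pulls it over either side of upright to its end stop, about 1 N or less at the bar to move it. It starts at on.
- lever_bar (a point): Centre of the red crossbar of the handle: a round bar 18 mm thick and 50 mm long, lying along the isolator's y axis, 58 mm from the hinge on a 10 mm steel stalk (so about 101 mm above the bench at on or off, 111 mm when upright).
- nipple_block: Aluminium outlet block of the trap, fixed to the bench: 84 x 70 x 42 mm on a foot plate 116 x 86 mm, origin at the centre of its underside, with a round boss (46 mm across) that rises from its top and leans 0.35 rad (20 deg) to the block's -x side, roughly towards the robot. Varies in place and by about 0.35 rad in yaw.
- nipple: Tilted brass vent nipple on that boss: round post 14 mm thick, 42 mm long, tapered tip. Origin at the foot of the post on the boss's end face, 58 mm above the bench; z runs up along the post (leaning 20 deg). 32 mm up the post four sprung steel balls stand out to 21 mm across; the coupler's throat rides over them with a snap at roughly 5 to 15 N.
- collar (a joint): Travel (m) of the blue spring collar, a ring 38 mm across round the post: 0 = up, its top face 18 mm along the nipple's z axis; 0.008 = fully pressed, top face at 10 mm. It slides along the post; its spring pushes back with 5 N at 0 and about 10.5 N at 0.008.
- coupler: Loose steel coupler, about 0.22 kg, round about its z axis, 84 mm tall, standing mouth down on the bench; origin at the centre of its mouth, z towards the grip. From the mouth: sleeve 42 mm across from 0 to 40 mm, then a flat shoulder 7 mm wide all round (fingertips can push on it), then a black round grip 28.6 mm across from 40 to 84 mm.
- coupler_mouth (a point): Centre of the coupler's mouth (its origin). The mouth is a funnel 26 mm wide narrowing to a 17 mm throat 6 to 10 mm deep, hollow behind to 36 mm depth. Snapped on when the mouth is less than about 20 mm along the nipple's z axis; the rim meets the collar at 18 mm and has it fully down at 10 mm. Let go, it stays on the nipple but rises with the collar.
- timer: White bench timer, 66 x 66 x 18 mm, loose, behind the work; leave it.
- beaker: Grey plastic beaker, 72 mm across, 90 mm tall, loose, at the left of the work; leave it.
- bottle: White bottle with blue cap, 68 mm across, 110 mm tall, loose, behind the work; leave it.
Mind the look-alikes: they are no part of the job. Leave any orange look-alike of the nipple_block alone.

How it is judged:
On the way, in this order (a step that is already met when the one before it is completed fails the run):
1. the isolator handle lies over on its off side (value of joint iso_lever above 1.05 rad), for 0.2 s.
2. the coupler is snapped squarely onto the nipple and presses the collar down (x of coupler_mouth in the frame of nipple between -0.004 and 0.004 m and y of coupler_mouth in the frame of nipple between -0.004 and 0.004 m and z of coupler_mouth in the frame of nipple below 0.0155 m and angle between the z axis of coupler and the z axis of nipple, either way round below 0.14 rad and value of joint collar above 0.004 m), for 0.3 s.
At the end, for the whole second after the job is handed in: Isolator handle at off (over 1.05 rad). Coupler snapped on: mouth within 4 mm of the nipple axis in x and y, under 15.5 mm along it, axes within 8 deg. Collar pressed 4 mm or more of its 8 by the coupler (over 4 N); fingers on the coupler with over 3 N (all of step 2 and value of joint iso_lever above 1.05 rad and contact force between coupler and collar above 4 N and contact force between the fingers and coupler above 3 N); the arm keeps its last pose, push and grip.
It fails at once if the collar is pressed while the isolator is not off (value of joint collar above 0.002 m and value of joint iso_lever below 0.8 rad).
It fails at once if the timer is pushed away or knocked over (distance of timer from where it was at the start of the episode above 0.02 m or angle between timer's own z axis and vertical above 0.5 rad).
It fails at once if the beaker is pushed away or knocked over (distance of beaker from where it was at the start of the episode above 0.02 m or angle between beaker's own z axis and vertical above 0.5 rad).
It fails at once if the bottle is pushed away or knocked over (distance of bottle from where it was at the start of the episode above 0.02 m or angle between bottle's own z axis and vertical above 0.5 rad).
It also fails if it takes over 58 s, if anything falls off the work surface, if the arm or the gripper's body presses on something with over 40 N, if the wrist force passes 120 N, or if a joint passes its speed limit or range.

ROBOT

A 7-joint arm with a two-finger parallel gripper is mounted at the origin on a cart in front of the work surface, level with it; the furniture and walls round the work are solid. World frame = base frame: x ahead of the robot, y to its left, z up, the work surface at z = 0. Lengths are in m, angles in rad, forces in N, time in s.
With the tool pointing down it reaches from about 0.4 to 0.875 m from the base axis. Payload 19.3 kg.
Tool frame: the origin (TCP) lies on the centre line of the jaws, within the pads' length; the fingertips stand 8 mm ahead of it and the grasp point (between the pads) lies 11 mm behind it; z points along the fingers, y is the line along which they close (so a half turn about z gives the same grasp; the last joint's range is limited). The gripper opens to 85 mm and grips with 20 to 120 N. Pads are 22 mm wide; open, the fingers measure 114 mm over their backs; the gripper's body (76 mm by 85 mm) begins 54 mm behind the grasp point. The pads swing forward as they close: fully open they stand 13 mm farther back than shut.
Start: joints at [1.199, 0.521, -0.036, 1.599, 0.021, 1.021, -0.113], TCP at [0.186, -0.597, 0.239] pointing down, gripper open.
Joint ranges: [-2.91, 2.91], [-0.3, 2.13], [-1.5, 1.42], [0.17, 2.43], [-1.26, 4.41], [0.16, 1.93], [-2.52, 2.52]. Speed limits (rad/s): [1.89, 1.89, 2.39, 2.39, 3.01, 3.01, 3.01].

INTERFACE

Orientations are given as [roll, pitch, yaw] about the fixed x, y, z axes, in that order (R = Rz(yaw) Ry(pitch) Rx(roll)).
In Python, from workcell import status, grab_frame, camera_params, bot, search_frame, silhouettes gives the robot as it stands.
- The arm moves only by the shell command python3 -m creep 'ROWS' [FORCE]. ROWS is JSON, a list of rows, each a list of 5 numbers: the shift along the tool's x, y, z in units of 60 mm (1.0 is 60 mm), then the turn about the tool's z in units of 8 degrees (1.0 is 8 degrees), then the opening, from 0 (shut) to 1 (fully open). In form: [[x, y, z, twist, hand], ...]. A call has 1 to 5 rows; each row is the pose to reach, as a shift and turn from the pose commanded when the call began, along the tool's axes at that moment; what a row does not reach only later rows make up. A row lasts 1/8 s, in which the tool goes at most 62.5 mm and 10.7 degrees, less where a joint would pass 70% of its speed; a pose out of reach is approached as far as the arm can. A call with a gripper value outside its range is refused whole. The fingers move at their own pace and stop on an object; FORCE is the grip in N (left out, the last holds). Time passes only in rows, so rows that repeat a pose let the fingers close. It gives the time, the measured TCP pose, the force, the opening and the grip force at its end, in the units of the state.
- status.observe(): the state, without advancing time (a new reading comes with each control period).
- grab_frame(name): name is "scene" or "top" or "wrist"; returns the picture (420x560x3 uint8, blue, green, red); there is no depth.
- camera_params(name): a dict with "K" (3x3 intrinsics, pixels), "rvec" (rotation vector, rad) and "tvec" (3), from world to camera coordinates, as OpenCV has them; the wrist camera has in their place "tool_from_camera" (4x4, takes a point from camera to tool coordinates, whose origin is the TCP and whose axes are the flange's). Camera axes: x right, y down, z forward; pixel columns grow to the right and rows downward; lengths in m; the calibration is good to about 2 mm. A picture is of the moment at which its call begins: read the wrist's pose just before it. camera_params takes no time and is no camera call.
- bot.job_done(): hands the job in; it is judged then, once.
Trained networks look in the newest picture that a camera, given by its name, has taken for a name from the list of things; names that differ only in an ending like _2 or _b are one class to them, and where a whole thing is asked for, a point or a joint stands for the part that bears it (a point fixed in the world has none). Each returns a list of dicts, best first, with "p" (0 to 1); they miss things now and then, are a little off and sometimes report something else, mostly with a low value. They report only what shows in the picture. A call takes as long as a camera call. They do not tell look-alikes from the thing itself.
- search_frame(camera, name): "extent" ([left, top, right, bottom] as shares, 0 to 1, of the picture: columns of its width, rows of its height, round what is visible of it).
- silhouettes(camera, name): "mask" (420x560 bool, what is visible of it) and "extent" ([left, top, right, bottom] as shares, 0 to 1, of the picture: columns of its width, rows of its height, round what is visible of it).
The state is a dict: "clock": time; "qpos": joint angles; "qd": joint speeds; "joint_efforts": joint torques, N m; "position": TCP position; "tool_rot": TCP orientation; "force": force on the tool from outside, world axes, zero at the start; "moment": the same for the moment, N m; "grip_width": finger opening in m; "finger_force": force on a finger pad.
Only numpy, scipy, OpenCV 4.12 (cv2) and the standard library are available. Lean on these libraries where they do the work, as an engineer would, in place of code of your own. Each camera call takes 0.05 s, during which the arm holds its last target. There are 200 camera calls.

## Working session

There is one attempt and no reset: what is moved stays moved. The work goes in short steps, Python scripts to look and compute and a shell command to move; the robot and the scene stay as the last step left them, time stands still between calls to the robot, and variables do not carry over. Pictures are saved under pics/ and viewed, at most 10 in all, crops included, and the job is handed in when it is done.

```bash
ls; mkdir -p pics; python3 - <<'E'
from workcell import status, grab_frame, camera_params, search_frame
import cv2,numpy as np
print({k:np.round(v,3).tolist() for k,v in status.observe().items()})
for c in("scene","top"):
    im=grab_frame(c);cv2.imwrite(f"pics/{c}0.png",im)
    p=camera_params(c);print(c,{k:np.round(v,3).tolist() for k,v in p.items()})
    for n in("isolator","lever_bar","nipple_block","nipple","collar","coupler","timer","beaker","bottle"):
        print(n,[(round(d["p"],2),np.round(np.array(d["extent"])*[560,420,560,420]).tolist()) for d in search_frame(c,n)[:3]])
print(camera_params("wrist"))
E
```

```text
pics
{'clock': 0.0, 'qpos': [1.199, 0.522, -0.036, 1.6, 0.021, 1.021, -0.113], 'qd': [-0.0, -0.0, -0.0, 0.002, -0.0, 0.001, -0.002], 'joint_efforts': [0.0, -92.709, 1.98, -36.993, 0.018, 0.008, -0.0], 'position': [0.186, -0.596, 0.239], 'tool_rot': [-3.14, 0.0, 0.302], 'force': [-0.265, -0.897, 0.656], 'moment': [0.061, -0.044, -0.027], 'finger_force': 0.0, 'grip_width': 0.085}
scene {'K': [[396.508, 0.0, 283.792], [0.0, 396.508, 208.942], [0.0, 0.0, 1.0]], 'rvec': [1.966, -0.753, 0.471], 'tvec': [-0.276, 0.347, 0.409]}
isolator [(0.61, [334.0, 234.0, 403.0, 297.0]), (0.37, [246.0, 239.0, 275.0, 278.0])]
lever_bar [(0.52, [351.0, 233.0, 376.0, 256.0])]
nipple_block [(0.75, [259.0, 192.0, 321.0, 242.0]), (0.7, [254.0, 281.0, 332.0, 352.0]), (0.36, [335.0, 233.0, 404.0, 297.0])]
nipple [(0.68, [281.0, 278.0, 303.0, 303.0]), (0.6, [283.0, 193.0, 293.0, 214.0])]
collar [(0.67, [279.0, 281.0, 299.0, 302.0]), (0.4, [401.0, 210.0, 441.0, 270.0])]
coupler [(0.58, [250.0, 239.0, 272.0, 281.0]), (0.29, [335.0, 230.0, 405.0, 298.0])]
timer [(0.85, [365.0, 227.0, 395.0, 248.0])]
beaker [(0.68, [
[... 615 characters left out ...]
])]
timer [(0.79, [307.0, 139.0, 341.0, 172.0]), (0.7, [280.0, 264.0, 296.0, 280.0])]
beaker [(0.72, [145.0, 189.0, 188.0, 223.0])]
bottle [(0.95, [347.0, 132.0, 385.0, 169.0])]
{'K': array([[311.4459053 ,   0.        , 278.42711233],
       [  0.        , 311.4459053 , 203.8147235 ],
       [  0.        ,   0.        ,   1.        ]]), 'tool_from_camera': array([[ 2.68157015e-04, -9.60096711e-01, -2.79668079e-01,
         7.05312902e-02],
       [ 9.99999929e-01,  1.83069334e-04,  3.30365664e-04,
        -1.31307744e-04],
       [-2.65984338e-04, -2.79668148e-01,  9.60096691e-01,
        -1.34474780e-01],
       [ 0.00000000e+00,  0.00000000e+00,  0.00000000e+00,
         1.00000000e+00]])}
```

```bash
python3 - <<'E'
import cv2,numpy as np
a=cv2.imread("pics/scene0.png")[160:370,200:460];b=cv2.imread("pics/top0.png")[110:330,120:410]
cv2.imwrite("pics/s1.png",cv2.resize(a,None,fx=3,fy=2.8,interpolation=cv2.INTER_CUBIC))
cv2.imwrite("pics/t1.png",cv2.resize(b,None,fx=2.7,fy=2.7,interpolation=cv2.INTER_CUBIC))
E
```

```text
(no output)
```

View pics/s1.png

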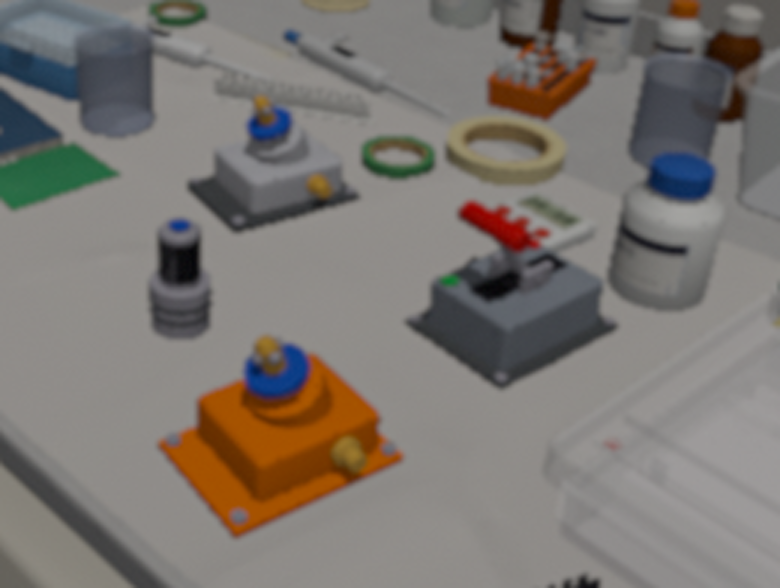

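View pics/t1.png

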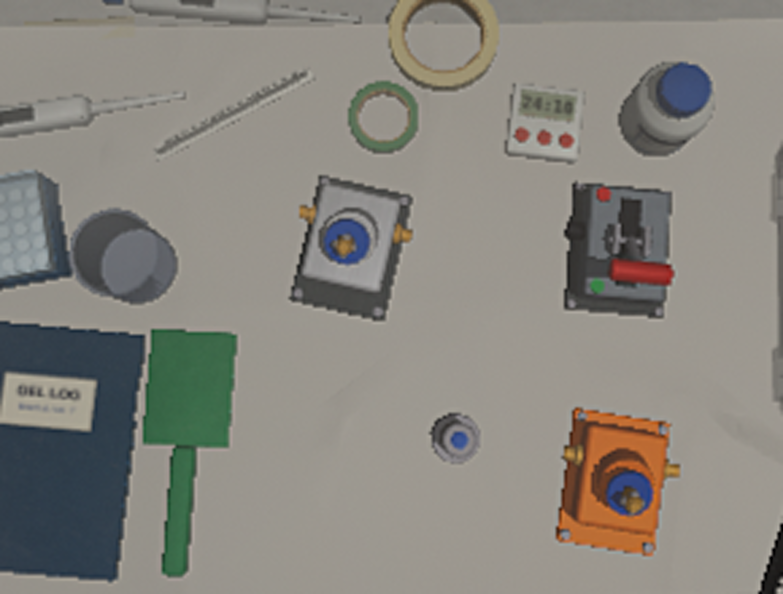

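```bash
cat > h.py <<'E'
import cv2,numpy as np
from scipy.spatial.transform import Rotation as Ro
from workcell import status, grab_frame, camera_params, search_frame, silhouettes
def cam(c,st=None):
    p=camera_params(c)
    if c=="wrist":
        T=np.array(p["tool_from_camera"]);R=Ro.from_euler("xyz",st["tool_rot"]).as_matrix()
        return p["K"],R@T[:3,:3],R@T[:3,3]+st["position"]
    R=cv2.Rodrigues(np.array(p["rvec"]))[0].T
    return np.array(p["K"]),R,-R@np.array(p["tvec"]).ravel()
def ray(C,uv):
    K,R,o=C;uv=np.atleast_2d(uv)
    d=np.c_[uv,np.ones(len(uv))]@np.linalg.inv(K).T@R.T
    return o,d/np.linalg.norm(d,axis=1)[:,None]
def onz(C,uv,z):
    o,d=ray(C,uv);return o+d*((z-o[2])/d[:,2])[:,None]
def proj(C,X):
    K,R,o=C;p=(np.atleast_2d(X)-o)@R@K.T;return p[:,:2]/p[:,2:]
E
python3 - <<'E'
from h import *
C=cam("top");f=lambda L:np.array(L)/2.7+[120,110]
np.set_printoptions(precision=3,suppress=True)
print("cam",C[2])
for n,L in dict(nip=[(320,178),(411,196),(383,320),(292,300)],iso=[(577,183),(672,187),(662,317),(566,307)],orange=[(577,408),(669,423),(650,553),(558,538)]).items():
    P=onz(C,f(L),.004);m=P.mean(0);e=P[0]+P[1]-P[2]-P[3];print(n,m,"yaw",np.arctan2(e[1],e[0]),[np.linalg.norm(P[i]-P[i-1]).round(3) for i in range(4)])
S=cam("scene")
fs=lambda L:np.array(L)/[3,2.8]+[200,160]
print("bar top",onz(C,f([(642,272)]),.101),"scene",onz(S,fs([(500,225)]),.103))
print("coupler top",onz(C,f([(459,440)]),.084),"scene",onz(S,fs([(180,226)]),.084), onz(C,[(290,270.5)],.05))
print("beaker",onz(C,f([(118,232)]),0.0),"bottle",onz(C,f([(686,90)]),.11),"timer",onz(C,f([(545,122)]),.018))
o1,d1=ray(C,f([(345,243)]));o2,d2=ray(S,fs([(262,103)]))
A=np.c_[d1[0],-d2[0]];t=np.linalg.lstsq(A,o2-o1,rcond=None)[0];print("tip",o1+d1[0]*t[0],o2+d2[0]*t[1])
E
```

```text
cam [0.499 0.23  0.948]
nip [0.635 0.264 0.004] yaw -0.2276479116105149 [np.float64(0.112), np.float64(0.083), np.float64(0.114), np.float64(0.082)]
iso [0.633 0.024 0.004] yaw -0.11822255645653706 [np.float64(0.113), np.float64(0.087), np.float64(0.119), np.float64(0.086)]
orange [0.428 0.036 0.004] yaw -0.18334733015189342 [np.float64(0.113), np.float64(0.082), np.float64(0.114), np.float64(0.081)]
bar top [[0.599 0.027 0.101]] scene [[0.604 0.025 0.103]]
coupler top [[0.468 0.176 0.084]] scene [[0.472 0.177 0.084]] [[0.472 0.174 0.05 ]]
beaker [[0.652 0.471 0.   ]] bottle [[ 0.747 -0.012  0.11 ]] timer [[0.745 0.09  0.018]]
tip [0.626 0.266 0.093] [0.627 0.266 0.094]
```

View pics/scene0.png

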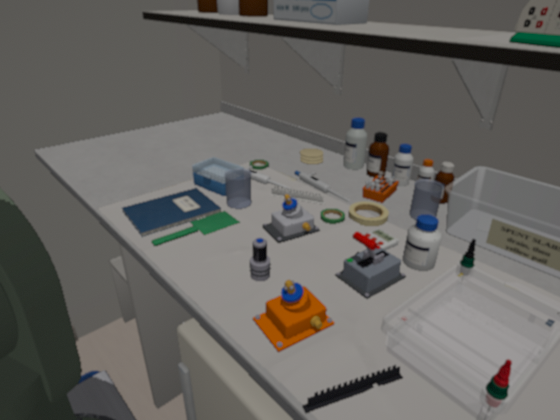

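View pics/top0.png

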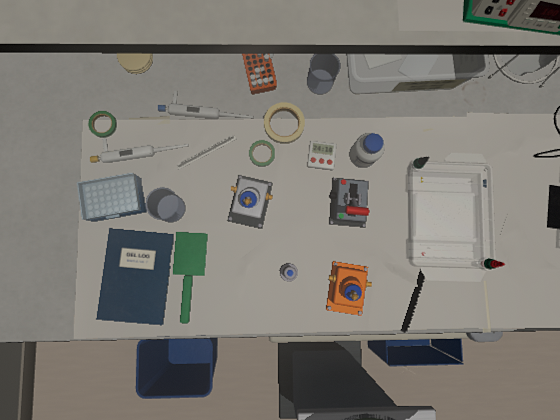

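```bash
cat >> h.py <<'E'
def to(x,y,z,yaw=None):
    s=status.observe();R=Ro.from_euler("xyz",s["tool_rot"]).as_matrix();c=s["tool_rot"][2]
    t=0 if yaw is None else -np.degrees((yaw-c+np.pi)%(2*np.pi)-np.pi)/8
    print(np.round(s["clock"],2),np.round(s["position"],4),np.round(s["tool_rot"],3),"F",np.round(s["force"],1),"w",np.round(s["grip_width"],4),np.round(s["finger_force"],1),"rows:",np.round(R.T@(np.array([x,y,z])-s["position"])/.06,3),round(t,2))
E
python3 -m creep '[[1,-0.4,0,0,0],[1.8,-1.3,0,0,0],[2.6,-2.2,0,0,0],[3.4,-3,0,0,0],[4,-3.6,0,0,0]]'
python3 -c "from h import *;to(.555,.03,.2,-.118)"
```

```text
clock: 1.62
position: [0.3444, -0.3309, 0.2396]
tool_rot: [3.141, -0.0, 0.302]
force: [1.6, -1.0, 0.3]
grip_width: 0.0002
finger_force: 0.0
1.62 [ 0.3444 -0.3309  0.2396] [ 3.141 -0.     0.302] F [ 1.6 -1.   0.3] w 0.0002 0.0 rows: [ 5.138 -4.701  0.659] 3.01
```

```bash

python3 -m creep '[[0.8,-0.7,0,1,0],[1.5,-1.4,0,2,0],[2.2,-2.1,0,3,0],[2.9,-2.8,0,3,0],[3.6,-3.4,0,3,0]]' >/dev/null
python3 -m creep '[[0.2,-0.4,0,0,0],[0.2,-0.4,0,0,0]]' >/dev/null
python3 - <<'E'
from h import *
to(.555,.03,.2,-.118)
s=status.observe();im=grab_frame("wrist");C=cam("wrist",s)
for n in("isolator","lever_bar"):
  for d in silhouettes("wrist",n)[:1]:
    m=d["mask"].astype(np.uint8);r=cv2.minAreaRect(cv2.findNonZero(m));b=cv2.boxPoints(r)
    print(n,d["p"],r, onz(C,[r[0]],.101).round(4),onz(C,b,.101).round(3).tolist())
cv2.imwrite("pics/w1.png",im)
E
```

```text
2.5 [ 0.5048 -0.0493  0.2392] [-3.141 -0.    -0.114] F [ 0.7 -0.9  0.2] w -0.0 0.0 rows: [ 0.681 -1.409  0.654] 0.03
isolator 0.84 ((189.0, 64.5), (115.0, 102.0), 90.0) [[0.6205 0.01   0.101 ]] [[0.665, 0.041, 0.101], [0.656, -0.037, 0.101], [0.571, -0.024, 0.101], [0.581, 0.062, 0.101]]
lever_bar 0.72 ((169.50001525878906, 90.5), (51.42955780029297, 61.26826095581055), 63.43495178222656) [[0.6028 0.0298 0.101 ]] [[0.613, 0.06, 0.101], [0.629, 0.011, 0.101], [0.592, -0.001, 0.101], [0.575, 0.049, 0.101]]
```

View pics/w1.png

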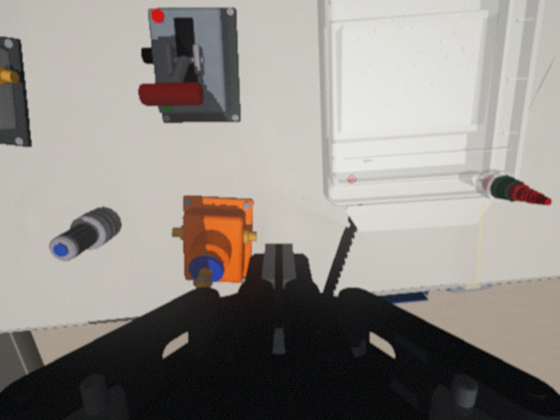

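```bash

python3 -m creep '[[0.5,-0.9,0,0,0],[0.6,-1.35,0.6,0,0],[0.6,-1.35,1.5,0,0],[0.6,-1.35,2.3,0,0],[0.6,-1.35,2.4,0,0]]' >/dev/null
python3 -m creep '[[0,0,0,0,0],[0,0,0,0,0]]' >/dev/null
python3 -c "from h import *;to(.635,.024,.095,-.118)"
```

```text
3.52 [0.5503 0.0247 0.0972] [-3.141e+00 -3.000e-03 -1.180e-01] F [-0.1  0.2 -1.1] w -0.0001 0.0 rows: [ 1.403 -0.154  0.041] 0.0
```

```bash

python3 -m creep '[[0.3,0,0,0,0],[0.6,0,0,0,0],[0.9,0,0,0,0],[1.2,0,0,0,0],[1.5,0,0,0,0]]'
python3 -m creep '[[0.1,0,0,0,0],[0.1,0,0,0,0],[0,0,0,0,0],[-0.6,0,-0.3,0,0],[-1.2,0,-1.5,0,0]]'
python3 - <<'E'
from h import *
grab_frame("top")
for d in silhouettes("top","lever_bar")[:2]: print(d["p"],np.array(d["extent"])*[560,420,560,420],onz(cam("top"),[np.argwhere(d["mask"])[:,::-1].mean(0)],.101))
to(.472,.176,.2,-.228)
E
```

```text
clock: 4.15
position: [0.6399, 0.0143, 0.0972]
tool_rot: [-3.141, -0.002, -0.117]
force: [0.3, -0.2, 0.3]
grip_width: 0.0002
finger_force: 0.0
clock: 4.78
position: [0.572, 0.0221, 0.1681]
tool_rot: [3.141, 0.005, -0.117]
force: [0.8, -0.5, 2.1]
grip_width: 0.0001
finger_force: 0.0
0.48 [349.384 177.114 369.096 200.088] [[0.65878693 0.02630114 0.101     ]]
4.88 [0.5747 0.0226 0.1745] [-3.141 -0.006 -0.117] F [ 2.1 -1.2 -0.1] w 0.0001 0.0 rows: [-1.995 -2.341 -0.435] 0.8
```

```bash

python3 -m creep '[[-0.5,-0.6,-0.4,0.4,0.4],[-1.1,-1.2,-0.4,0.8,0.8],[-1.8,-1.8,-0.4,0.8,0.8],[-2.4,-2.4,-0.4,0.8,0.8],[-2.7,-2.4,-0.4,0.8,0.8]]'>/dev/null
python3 -m creep '[[0,0,0,0,0.8],[0,0,0,0,0.8]]' >/dev/null
python3 - <<'E'
from h import *
to(.472,.176,.051,-.228)
s=status.observe();im=grab_frame("wrist");C=cam("wrist",s);print("cam",C[2])
for n in("coupler","nipple_block","nipple","collar"):
  for d in silhouettes("wrist",n)[:2]:
    uv=np.argwhere(d["mask"])[:,::-1];print(n,d["p"],np.round(np.array(d["extent"])*[560,420,560,420]),uv.mean(0))
cv2.imwrite("pics/w2.png",im)
E
```

```text
5.75 [0.4318 0.1831 0.1934] [-3.141e+00 -1.000e-03 -2.300e-01] F [-0.1  0.2  0.5] w 0.0683 0.0 rows: [ 0.677 -0.038  2.373] -0.02
cam [0.50037169 0.16683275 0.32787818]
coupler 0.97 [254. 129. 301. 179.] [275.99433428 150.04022663]
nipple_block 0.96 [ 78.   1. 193.  60.] [140.17554136  27.14731984]
nipple_block 0.96 [376.  93. 488. 212.] [422.80329203 150.70724428]
nipple 0.87 [423. 148. 478. 196.] [451.81600435 171.40827436]
collar 0.67 [426. 148. 474. 194.] [448.55376344 166.90681004]
```

View pics/w2.png

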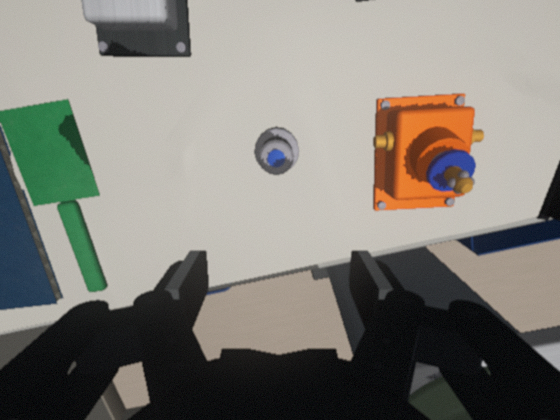

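```bash

python3 - <<'E'
from h import *
s=status.observe();C=cam("wrist",s)
print(onz(C,[(276.5,157.5)],.084),onz(C,[(277,150)],.035))
to(.472,.176,.051,-.228)
E
```

```text
[[0.46803993 0.17625269 0.084     ]] [[0.46826977 0.17600759 0.035     ]]
6.0 [0.4315 0.1835 0.1931] [ 3.142  0.    -0.23 ] F [ 0.1 -0.3  0.6] w 0.0684 0.0 rows: [ 0.687 -0.032  2.368] -0.01
```

```bash

python3 -m creep '[[0.4,-0.02,0,0,0.8],[0.62,-0.02,0.4,0,0.8],[0.62,-0.02,1.0,0,0.8],[0.62,-0.02,1.4,0,0.8],[0.62,-0.02,1.4,0,0.8]]'>/dev/null
python3 -c "from h import *;to(.468,.176,.051,-.228)"
```

```text
6.62 [0.4669 0.1761 0.1079] [ 3.14e+00  2.00e-03 -2.29e-01] F [0.6 0.4 0.4] w 0.0683 0.0 rows: [ 0.021 -0.004  0.949] -0.01
```

```bash

python3 -m creep '[[0.02,0,0.5,0,0.8],[0.02,0,0.95,0,0.8],[0.02,0,0.95,0,0.8],[0.02,0,0.95,0,0],[0.02,0,0.95,0,0]]' 20 >/dev/null
python3 -m creep '[[0,0,0,0,0],[0,0,0,0,0],[0,0,0,0,0]]'
python3 -m creep '[[0,0,-0.3,0,0],[0,0,-0.9,0,0],[0,0,-1.5,0,0],[0,0,-2,0,0],[0,0,-2,0,0]]'
python3 - <<'E'
from h import *
to(.58,.277,.19,-.228)
s=status.observe();im=grab_frame("wrist");C=cam("wrist",s)
for n in("nipple_block","nipple","collar","coupler"):
  for d in silhouettes("wrist",n)[:2]:
    uv=np.argwhere(d["mask"])[:,::-1];print(n,d["p"],np.round(np.array(d["extent"])*[560,420,560,420]),uv.mean(0))
cv2.imwrite("pics/w3.png",im)
E
```

```text
clock: 7.62
position: [0.4694, 0.1765, 0.0534]
tool_rot: [-3.141, -0.001, -0.229]
force: [-1.0, -1.8, 12.6]
grip_width: 0.0282
finger_force: 21.0
clock: 8.25
position: [0.4698, 0.1766, 0.1746]
tool_rot: [-3.139, -0.003, -0.229]
force: [0.5, -0.1, -1.6]
grip_width: 0.028
finger_force: 20.3
8.25 [0.4698 0.1766 0.1746] [-3.139e+00 -3.000e-03 -2.290e-01] F [ 0.5 -0.1 -1.6] w 0.028 20.3 rows: [ 1.41  -2.047 -0.246] -0.01
nipple_block 0.96 [379. 135. 495. 253.] [430.41794405 193.2751364 ]
nipple_block 0.61 [ 58.   3. 193. 100.] [134.47642797  46.19845676]
nipple 0.79 [ 65.   1. 126.  45.] [97.45673759 18.01985816]
nipple 0.64 [433. 204. 488. 251.] [461.10684932 223.57917808]
collar 0.77 [ 63.   0. 127.  44.] [107.15996503  21.32867133]
collar 0.76 [433. 198. 485. 241.] [457.24619289 218.90778342]
coupler 0.85 [240. 199. 319. 339.] [278.64887293 266.5184543 ]
```

```bash

python3 -m creep '[[0,0,0.5,0,0],[0,0,1.2,0,0],[0,0,1.8,0,0],[0,0,1.95,0,0],[0,0,1.95,0,0]]'
python3 -m creep '[[0,0,0,0,0.4],[0,0,0,0,0.5],[0,0,-0.08,0,0.5],[0,0,-0.08,0,0.5]]'
```

```text
clock: 9.12
position: [0.4685, 0.1764, 0.055]
tool_rot: [3.141, 0.001, -0.229]
force: [-0.0, -0.3, -2.1]
grip_width: 0.028
finger_force: 20.2
clock: 9.62
position: [0.4691, 0.1765, 0.0606]
tool_rot: [-3.141, -0.001, -0.229]
force: [-0.2, -0.3, 0.1]
grip_width: 0.0428
finger_force: 0.0
```

```bash

python3 -m creep '[[0,0,0.02,0,0],[0,0,0.02,0,0],[0,0,0.02,0,0],[0,0,0.02,0,0]]' 20
python3 -m creep '[[0,0,-0.4,0,0],[0,0,-1,0,0],[0,0,-1.6,0,0],[0,0,-2,0,0],[0,0,-2,0,0]]'
python3 -c "from h import *;to(.575,.277,.19,-.228)"
```

```text
clock: 10.12
position: [0.469, 0.1764, 0.0592]
tool_rot: [-3.141, -0.001, -0.229]
force: [-1.5, -1.2, 12.3]
grip_width: 0.028
finger_force: 18.9
clock: 10.75
position: [0.4694, 0.1765, 0.18]
tool_rot: [-3.14, -0.002, -0.229]
force: [-0.1, 0.0, -3.0]
grip_width: 0.0277
finger_force: 20.6
10.75 [0.4694 0.1765 0.18  ] [-3.14e+00 -2.00e-03 -2.29e-01] F [-0.1  0.  -3. ] w 0.0277 20.6 rows: [ 1.335 -2.031 -0.161] -0.01
```

```bash

python3 -m creep '[[0.3,-0.4,-0.3,0,0],[0.6,-0.9,-0.3,0,0],[0.9,-1.4,-0.3,0,0],[1.05,-1.9,-0.3,0,0],[1.05,-2.0,-0.3,0,0]]'>/dev/null
python3 -m creep '[[0,0,0,0,0],[0,0,0,0,0]]' >/dev/null
python3 - <<'E'
from h import *
to(.62,.268,.19,-.228)
s=status.observe();im=grab_frame("wrist");C=cam("wrist",s)
np.set_printoptions(precision=4,suppress=True)
print(s["position"],s["tool_rot"])
for n in("nipple_block","nipple","collar","coupler"):
  for d in silhouettes("wrist",n)[:2]:
    uv=np.argwhere(d["mask"])[:,::-1];print(n,d["p"],np.round(np.array(d["extent"])*[560,420,560,420]),uv.mean(0))
cv2.imwrite("pics/w4.png",im)
E
```

```text
11.62 [0.557  0.2779 0.1965] [ 3.141  0.    -0.23 ] F [ 0.1  1.3 -1.5] w 0.028 20.6 rows: [ 1.06  -0.078  0.107] -0.01
[0.557  0.2779 0.1965] [ 3.1407  0.0003 -0.2295]
nipple_block 0.91 [217.  41. 331. 162.] [272.8969  97.4996]
nipple_block 0.68 [468. 194. 560. 292.] [515.5481 242.0125]
nipple 0.79 [536. 257. 560. 295.] [549.6547 274.3722]
nipple 0.68 [247.  81. 295. 131.] [271.9127 105.5672]
collar 0.91 [537. 261. 558. 291.] [550.1294 278.0104]
collar 0.66 [248.  81. 298. 132.] [271.9578 102.6698]
coupler 0.65 [241. 199. 315. 330.] [278.2851 261.0117]
coupler 0.44 [  0. 125. 136. 219.] [ 63.6455 167.3476]
```

View pics/w4.png

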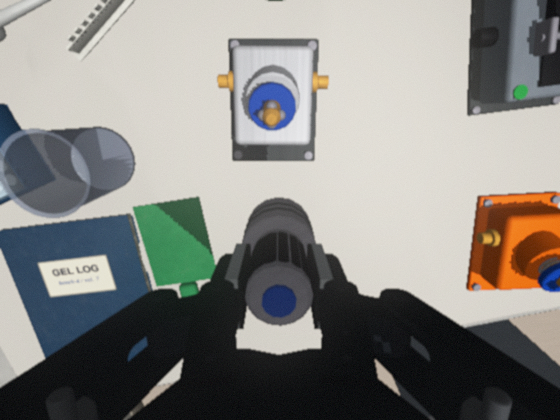

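```bash

python3 - <<'E'
from h import *
np.set_printoptions(precision=4,suppress=True)
s=status.observe();C=cam("wrist",s)
Q=onz(C,[(229,39),(318,39),(314,160),(233,160)],.004);e=Q[0]+Q[1]-Q[2]-Q[3];yaw=np.arctan2(e[1],e[0]);print("plate",Q.mean(0),yaw,[np.linalg.norm(Q[i]-Q[i-1]).round(4) for i in range(4)])
a=np.array([-np.sin(.35)*np.cos(yaw),-np.sin(.35)*np.sin(yaw),np.cos(.35)])
# bright collar mask by color
im=cv2.imread("pics/w4.png").astype(int);b=(im[:,:,0]>120)&(im[:,:,2]<70);b[:70]=0;b[140:]=0;b[:,:235]=0;b[:,310:]=0
uv=np.argwhere(b)[:,::-1];print("collar bbox",uv.min(0),uv.max(0))
cc=(uv.min(0)+uv.max(0))/2
g=(im[:,:,2]>130)&(im[:,:,0]<90);g[:80]=0;g[140:]=0;g[:,:245]=0;g[:,300:]=0
ug=np.argwhere(g)[:,::-1];print("gold bbox",ug.min(0),ug.max(0),ug.mean(0))
F1=onz(C,[cc],.058+.016*a[2])[0]-.016*a
F2=onz(C,[(271,119.5)],.058+.041*a[2])[0]-.041*a
print("foot from collar",F1,"from tip",F2)
F=(F1+F2)/2
print("reproj foot,collar top,tip",proj(C,[F,F+.018*a,F+.042*a]))
r=np.array([np.cos(yaw),np.sin(yaw),0]);l=np.array([-r[1],r[0],0])
print("foot in block frame",(F-Q.mean(0))@r,(F-Q.mean(0))@l, "a",a)
print("tip",F+.042*a)
E
```

```text
plate [0.637  0.2648 0.004 ] -0.23347210255899414 [np.float64(0.1149), np.float64(0.0845), np.float64(0.1149), np.float64(0.0852)]
collar bbox [249  83] [294 128]
gold bbox [263 104] [279 125] [271.5966 115.8361]
foot from collar [0.6383 0.2651 0.058 ] from tip [0.6366 0.2654 0.058 ]
reproj foot,collar top,tip [[271.9452 100.0906]
 [271.5276 107.48  ]
 [270.8874 118.81  ]]
foot in block frame 0.0003220072165366205 0.0004781578774468686 a [-0.3336  0.0793  0.9394]
tip [0.6234 0.2685 0.0975]
```

```bash

python3 - <<'E'
from h import *
np.set_printoptions(precision=1,suppress=True)
s=status.observe();C=cam("wrist",s);T=s["position"];yaw=-.23
r=np.array([np.cos(yaw),np.sin(yaw),0]);l=np.array([-r[1],r[0],0]);z=np.array([0,0,1.])
im=cv2.imread("pics/w4.png");im=cv2.resize(im,None,fx=3,fy=3,interpolation=cv2.INTER_CUBIC)
for h,R in((0,.021),(.04,.021),(.04,.0143),(.084,.0143)):
    th=np.linspace(0,2*np.pi,80)[:,None];p=T+z*(h-.059)+R*(np.cos(th)*r+np.sin(th)*l)
    cv2.polylines(im,[np.int32((proj(C,p)+.5)*3)],True,(0,255,0),1)
cv2.imwrite("pics/w4o.png",cv2.resize(im[540:1020,600:1080],None,fx=1.2,fy=1.2))
E
```

```text
(no output)
```

View pics/w4o.png

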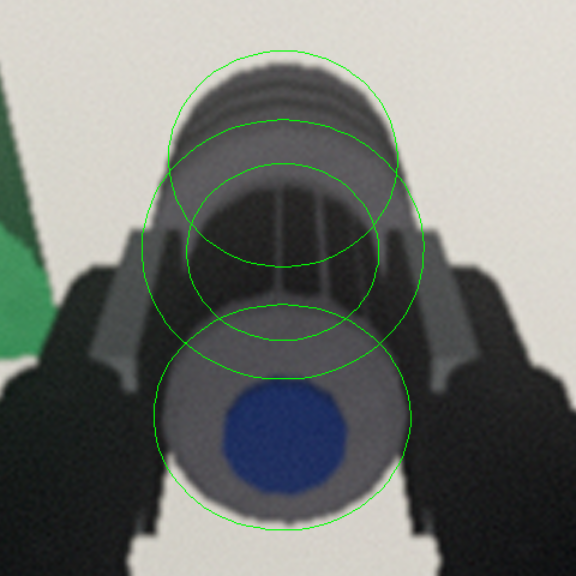

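```bash

python3 - <<'E'
from h import *
from scipy.optimize import least_squares
s=status.observe();C=cam("wrist",s);T=s["position"];yaw=-.23
r=np.array([np.cos(yaw),np.sin(yaw),0]);l=np.array([-r[1],r[0],0]);z=np.array([0,0,1.])
th=np.linspace(0,2*np.pi,200)[:,None]
def circ(p,h,R):
    dx,dz,t=p;ax=np.cos(t)*z-np.sin(t)*r;rr=np.cos(t)*r+np.sin(t)*z
    piv=T+z*.011+dx*r; c=piv+(h-.070+dz)*ax
    return ((proj(C,c+R*(np.cos(th)*rr+np.sin(th)*l))+.5)*3-[600,540])*1.2
def res(p):
    m=circ(p,0,.021);b=circ(p,.04,.0143);t=circ(p,.084,.0143);sh=circ(p,.04,.021)
    return [m[:,1].min()-65,b[:,1].min()-187,t[:,1].max()-522,np.ptp(t[:,0])-249,np.ptp(m[:,0])-218]
o=least_squares(res,[0,0,0],x_scale=[.001,.001,.01]);print(o.x,o.fun)
for q in ([0,0],):print(res([0,0,0]))
E
```

```text
[-0.00424543 -0.00629076 -0.0127182 ] [ 4.52682795 -8.71060739  3.97021683 -6.02477154  3.18352715]
[np.float64(-14.031342434479306), np.float64(-23.177615959730616), np.float64(8.080347813727371), np.float64(8.00746317117489), np.float64(11.25918342587056)]
```

```bash
python3 -c "from h import *;to(.6263,.2678,.175,-.232)"
```

```text
11.88 [0.5574 0.2786 0.197 ] [-3.141 -0.    -0.229] F [-0.4 -0.7 -1.6] w 0.028 20.6 rows: [ 1.159 -0.087  0.367] 0.02
```

```bash

python3 -m creep '[[0.4,-0.05,0,0,0],[0.8,-0.08,0,0,0],[1.16,-0.08,0.1,0,0],[1.16,-0.08,0.25,0,0],[1.16,-0.08,0.25,0,0]]'>/dev/null
python3 -m creep '[[0,0,0,0,0],[0,0,0,0,0]]' >/dev/null
python3 - <<'E'
from h import *
to(.6263,.2678,.154,-.232)
a=grab_frame("scene")[170:270,230:380];b=grab_frame("wrist")[150:350,180:380]
cv2.imwrite("pics/m1.png",np.hstack([cv2.resize(a,(450,300),interpolation=cv2.INTER_CUBIC),cv2.resize(b,(300,300))]))
E
```

```text
12.75 [0.626  0.2682 0.1823] [-3.141 -0.    -0.228] F [-0.4  0.3 -1.7] w 0.0285 20.6 rows: [0.006 0.005 0.472] 0.03
```

View pics/m1.png

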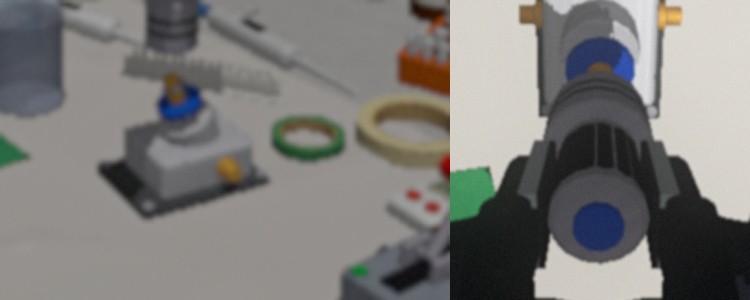

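```bash

python3 - <<'E'
from h import *
np.set_printoptions(precision=1,suppress=True)
s=status.observe();T=s["position"];S=cam("scene")
r=np.array([np.cos(-.23),np.sin(-.23),0]);l=np.array([-r[1],r[0],0]);th=np.linspace(0,2*np.pi,100)[:,None]
f=lambda p:(proj(S,p)+.5-[230,170])*3
for dx in(0,-.004):
  for dz in(-.059,-.063,-.066):
    q=f(T+dx*r+[0,0,dz]+.021*(np.cos(th)*r+np.sin(th)*l));print(dx,dz,"u",q[:,0].min(),q[:,0].max(),"bottom",q[:,1].max())
print("tip",f([.6234,.2685,.0975]))
im=cv2.imread("pics/m1.png")[:,:450];g=cv2.cvtColor(im,cv2.COLOR_BGR2GRAY)
print(g[20:60:3,173]);print(g[40,130:220:4])
E
```

```text
0 -0.059 u 143.5918997198657 199.27042184830412 bottom 58.014480168900036
0 -0.063 u 143.53652510453196 199.09633403735012 bottom 62.88687940031974
0 -0.066 u 143.49514914120425 198.96625485419958 bottom 66.52726940984621
-0.004 -0.059 u 138.9184226472487 194.7117605570259 bottom 59.09479173129972
-0.004 -0.063 u 138.8729421015342 194.54707720423772 bottom 63.9745458833122
-0.004 -0.066 u 138.8389592445114 194.4240259711218 bottom 67.62040336192538
tip [[167.7  77.2]]
[ 74  64  70  79  74  61  64  80  88  88  87  94 107 111]
[125 132 140 130  91  64  66  65  66  73  74  74  77  78  71  64  69 114
 143 145 144 142 139]
```

```bash

python3 -m creep '[[0,0,0.2,0,0],[0,0,0.4,0,0],[0,0,0.48,0,0],[0,0,0.48,0,0]]'
```

```text
clock: 13.35
position: [0.626, 0.2677, 0.1524]
tool_rot: [3.141, 0.001, -0.229]
force: [0.2, 0.3, -1.8]
grip_width: 0.0282
finger_force: 20.6
```

```bash

python3 -m creep '[[0,0,0.05,0,0],[0,0,0.1,0,0],[0,0,0.1,0,0]]'
```

```text
clock: 13.72
position: [0.6263, 0.2677, 0.1469]
tool_rot: [-3.142, -0.0, -0.229]
force: [1.4, -0.2, -1.3]
grip_width: 0.028
finger_force: 20.7
```

```bash

python3 -m creep '[[-0.11,0,0.01,0,0],[-0.22,0,0.02,0,0],[-0.33,0,0.05,0,0],[-0.38,0,0.07,0,0],[-0.38,0,0.07,0,0]]'
python3 - <<'E'
from h import *
a=grab_frame("scene")[170:270,230:380];b=grab_frame("wrist")[150:350,180:380]
cv2.imwrite("pics/m2.png",np.hstack([cv2.resize(a,(450,300),interpolation=cv2.INTER_CUBIC),cv2.resize(b,(300,300))]))
E
```

```text
clock: 14.35
position: [0.6038, 0.2732, 0.143]
tool_rot: [-3.142, 0.0, -0.229]
force: [1.0, -0.8, 3.1]
grip_width: 0.0282
finger_force: 21.0
```

View pics/m2.png

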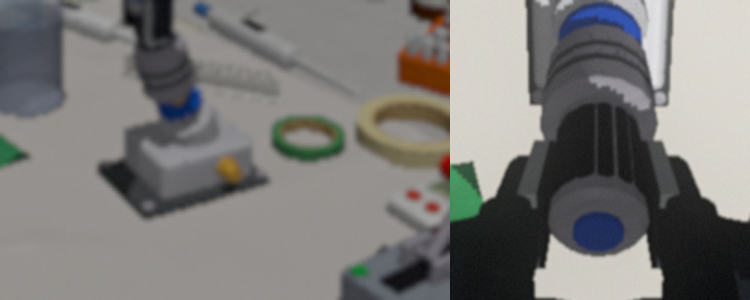

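```bash

python3 -m creep '[[0,0,0,0,0],[0.02,0,0.05,0,0],[0.04,0,0.1,0,0],[0.06,0,0.16,0,0],[0.06,0,0.16,0,0]]' 40
python3 -m creep '[[0.01,0,0.04,0,0],[0.03,0,0.08,0,0],[0.03,0,0.08,0,0]]'
```

```text
clock: 15.08
position: [0.6077, 0.2717, 0.1323]
tool_rot: [3.141, 0.0, -0.229]
force: [6.2, -0.5, -10.7]
grip_width: 0.0275
finger_force: 39.9
clock: 15.45
position: [0.6092, 0.2716, 0.1284]
tool_rot: [3.141, 0.0, -0.229]
force: [-0.5, -2.0, 3.4]
grip_width: 0.0272
finger_force: 41.5
```

```bash

python3 -m creep '[[0.02,0,0.04,0,0],[0.03,0,0.08,0,0],[0.03,0,0.08,0,0]]'
python3 -m creep '[[0.02,0,0.04,0,0],[0.03,0,0.08,0,0],[0.03,0,0.08,0,0]]'
```

```text
clock: 15.82
position: [0.6108, 0.2713, 0.1239]
tool_rot: [3.141, 0.0, -0.229]
force: [-2.3, -2.6, 9.7]
grip_width: 0.0276
finger_force: 42.1
clock: 16.2
position: [0.6111, 0.272, 0.1211]
tool_rot: [-3.142, 0.002, -0.228]
force: [-22.8, -4.2, 42.7]
grip_width: 0.0273
finger_force: 48.2
```

```bash

python3 -m creep '[[-0.01,0,-0.02,0,0],[-0.02,0,-0.02,0,0],[-0.02,0,-0.02,0,0]]'
python3 - <<'E'
from h import *
np.set_printoptions(precision=1,suppress=True)
s=status.observe();C=cam("wrist",s);S=cam("scene");yaw=-.232
r=np.array([np.cos(yaw),np.sin(yaw),0]);l=np.array([-r[1],r[0],0]);a=-np.sin(.35)*r+np.cos(.35)*np.array([0,0,1]);F=np.array([.6372,.2652,.058])
im=grab_frame("wrist");cv2.imwrite("pics/w5.png",im);i=im.astype(int)
b=(i[:,:,0]>80)&(i[:,:,2]<60)&(i[:,:,1]<90);b[:230]=0;b[:,:230]=0;b[:,330:]=0;uv=np.argwhere(b)[:,::-1];print("button",len(uv),uv.mean(0),uv.min(0),uv.max(0))
g=cv2.inRange(im,(120,0,0),(255,120,70));print("collar px (rows<230)",np.count_nonzero(g[:230,200:340]))
for d in silhouettes("wrist","coupler")[:1]: print("wrist mask",d["p"],np.array(d["extent"])*[560,420,560,420])
im=grab_frame("scene");cv2.imwrite("pics/sc5.png",im)
for n in("coupler","collar"):
  for d in silhouettes("scene",n)[:2]: print("scene",n,d["p"],np.array(d["extent"])*[560,420,560,420])
th=np.linspace(0,2*np.pi,100)[:,None]
c=lambda h,R,t:F+h*(-np.sin(t)*r+np.cos(t)*np.array([0,0,1]))+R*(np.cos(th)*(np.cos(t)*r+np.sin(t)*np.array([0,0,1]))+np.sin(th)*l)
for m in(.008,.012,.018,.03):
    q=np.vstack([c(m,.021,.35),c(m+.04,.021,.35)]);w=proj(C,c(m+.084,.0001,.35))[0];p=proj(S,q);v=proj(C,q)
    print(m,"button",w,"scene sleeve",p.min(0),p.max(0),"wrist sleeve top",v.min(0),v.max(0))
E
```

```text
clock: 16.58
position: [0.6108, 0.2719, 0.1213]
tool_rot: [-3.141, 0.001, -0.228]
force: [-11.1, -3.3, 23.8]
grip_width: 0.0272
finger_force: 45.6
button 615 [278.3 311.4] [261 297] [295 322]
collar px (rows<230) 83
wrist mask 0.62 [239.6 167.2 319.4 328.2]
scene coupler 0.56 [271.9 175.9 299.4 210. ]
scene collar 0.76 [277.9 281.7 299.6 305.2]
0.008 button [279. 303.] scene sleeve [275.8 187.5] [298.1 212.5] wrist sleeve top [238.8 159.8] [319.1 259.9]
0.012 button [279.  311.5] scene sleeve [275.3 186.1] [297.6 211.2] wrist sleeve top [238.  163.1] [319.9 265.2]
0.018 button [278.9 325.1] scene sleeve [274.5 184.1] [296.9 209.2] wrist sleeve top [236.7 168.3] [321.2 273.6]
0.03 button [278.9 355.9] scene sleeve [272.9 180. ] [295.6 205.3] wrist sleeve top [233.9 179.6] [324.1 291.9]
```

```bash

python3 -m creep '[[0,0,0,0,0],[0,0,0,0,0],[0,0,0,0,0],[0,0,0,0,0]]'
python3 - <<'E'
from h import *
for c in("scene","top"):
    im=grab_frame(c);m=cv2.inRange(im,(0,0,110),(60,60,255))
    x0,y0,x1,y1=(334,225,404,297) if c=="scene" else (325,170,375,235)
    p=np.argwhere(m[y0:y1,x0:x1])[:,::-1]+[x0,y0];print(c,len(p),p.mean(0),proj(cam(c),[[.6,.03,.101],[.666,.022,.101]]).round(0).tolist())
E
```

```text
clock: 17.32
position: [0.6108, 0.2718, 0.1213]
tool_rot: [-3.141, 0.001, -0.228]
force: [-10.9, -2.8, 24.2]
grip_width: 0.0274
finger_force: 45.6
scene 121 [388.44628099 230.16528926] [[363.0, 241.0], [387.0, 230.0]]
top 115 [357.46956522 180.82608696] [[357.0, 210.0], [359.0, 181.0]]
```

The handle is at off, and the coupler is bottomed on the collar with a steady push of about 24 N. I'm handing it in.

```bash
python3 -c "
from workcell import bot
print(bot.job_done())"
```

```text
the job is handed in; nothing more can be done
None
```

I handed the job in at about 17 s: the isolator handle is over on its off side, and the coupler is on the nipple, still gripped and pressed at about 24 N with the collar apparently fully down. The snap and collar travel are judged from forces and camera positions, and the hand-in returned no verdict.

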